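# Unlock the glaze-oxide box

## Robot

A 7-joint arm with a two-finger parallel gripper is mounted at the origin on the work surface. World frame = base frame: x ahead of the robot, y to its left, z up, the work surface at z = 0. Lengths are in m, angles in rad, forces in N, time in s.
With the tool pointing down it reaches from about 0.425 to 0.925 m from the base axis. Payload 6.8 kg.
Tool frame: the origin (TCP) lies at the very end of the fingers, on their centre line; the grasp point (between the pads) lies 19 mm behind it; z points along the fingers, y is the line along which they close (so a half turn about z gives the same grasp; the last joint's range is limited). The gripper opens to 85 mm and grips with 20 to 120 N. Pads are 22 mm wide; open, the fingers measure 114 mm over their backs; the gripper's body (76 mm by 85 mm) begins 54 mm behind the grasp point. The pads swing forward as they close: fully open they stand 13 mm farther back than shut.
Start: joints at [1.204, 0.477, 0.022, 1.555, -0.011, 1.109, -0.083], TCP at [0.173, -0.653, 0.198] pointing down, gripper open.
Joint ranges: [-2.96, 2.96], [-0.34, 2.1], [-1.41, 1.46], [0.24, 2.44], [-1.37, 4.51], [0.17, 1.92], [-2.96, 2.96]. Speed limits (rad/s): [2.39, 2.39, 3.14, 3.14, 3.14, 3.14, 3.14].

## Interface

Orientations are given as a unit quaternion [w, x, y, z].
In Python, from station import bot gives the robot as it stands. The module is installed in compiled form; this text tells all that it offers.
- The arm moves only by the shell command python3 -m jog 'ROWS' [OPENING] [FORCE]. ROWS is JSON, a list of rows, each a list of 4 numbers: the shift along the tool's x, y, z in cm, then the turn about the tool's z in rad. In form: [[x, y, z, spin], ...]. A call has 1 to 20 rows; each row is the pose to reach, as a shift and turn from the pose commanded when the call began, along the tool's axes at that moment; what a row does not reach only later rows make up. A row lasts 1/12 s, in which the tool goes at most 41.7 mm and 7.16 degrees, less where a joint would pass 70% of its speed; a pose out of reach is approached as far as the arm can. A call with a gripper value outside its range is refused whole. OPENING is the closure, from -1 (fully open) to 1 (shut), set as the call begins (- or left out, the last holds). The fingers move at their own pace and stop on an object; FORCE is the grip in N (left out, the last holds). Time passes only in rows, so rows that repeat a pose let the fingers close. It gives the time, the measured TCP pose, the force, the opening and the grip force at its end, in the units of the state.
- bot.get_obs(): the state, without advancing time (a new reading comes with each control period).
- bot.read_camera(name): name is "side" or "top" or "wrist"; returns a dict with "pixels" (420x560x3 uint8, red, green, blue), "depth" (420x560 float32, m along the optical axis (not along the pixel's ray), 0 where there is no reading), "fovy" (degrees; the focal length in pixels is half the picture's height over the tangent of half this angle, whatever the lens; pixels are square), "cx", "cy" (the principal point, pixels), "pose" (4x4, takes a point from camera to world coordinates). Camera axes: x right, y down, z forward; pixel columns grow to the right and rows downward; lengths in m; the calibration is good to about 2 mm. The wrist camera is an equidistant fisheye: a pixel r from the principal point sees the ray r / f radians off the axis. A picture is of the moment at which its call begins.
- bot.hand_in(): hands the job in; it is judged then, once.
The state is a dict: "t": time; "q": joint angles; "joint_vel": joint speeds; "joint_torque": joint torques, N m; "eef_pos": TCP position; "tool_rot": TCP orientation; "contact_force": force on the tool from outside, world axes, zero at the start; "torque": the same for the moment, N m; "gripper_width": opening from 0.0 (shut) to 1.0 (fully open); "grasp_force": force on a finger pad.
Only numpy, scipy, OpenCV 4.12 (cv2) and the standard library are available. Lean on these libraries where they do the work, as an engineer would, in place of code of your own. Each camera call takes 0.05 s, during which the arm holds its last target. There are 200 camera calls.

## Task

Unlock the green steel box of glaze oxides: turn the left dial to 3 and the right dial to 7, letting each one catch in its gate without forcing it, then draw the brass bolt post fully to the left and let go. The lock is worn, so each dial catches somewhere close to its number rather than exactly on it; leave the mug, jar and bowl where they are.

Things in the scene. Friction and masses are not known exactly. Their poses are not given: they have to be found in the camera images.
- chest: Fixed green steel box, 246 x 336 mm, lid top 110 mm high, with a dark lock case (140 x 250 x 28 mm, its top 138 mm above the table) on the lid. Origin: centre of the underside, on the table. At yaw 0 its x points away from the robot, y to the robot's left, z up ('left' is +y). Its yaw varies.
- left_knob: Grip bar of the left dial. Origin: on the dial's vertical axis, 24 mm above the case top (162 mm above the table), the height to grip; its x points along the bar to the pointer. A black bar on a 50 mm aluminium skirt, 7 mm high: 46 mm long, 13 mm thick, up to 35 mm above the case top; a white line on one half of the bar is the pointer. Axis at x -15, y +68 mm in the box frame.
- right_knob: Grip bar of the right dial, the same as the left. Its axis is at x -15, y -68 mm in the box frame.
- left_dial (a joint): Left dial angle, rad: grows clockwise seen from above; at 0 the pointer aims along the box's +x. Numerals 0 to 9 stand clockwise round it on the case, 0.628 rad apart: 3 is at 1.885. Range -0.2 to 6.1. Turning takes about 0.05 N m. It catches at one place only, within 0.22 rad either side of 3; a spring pawl then drops into its wheel, leaving 0.06 rad of play to each side of the catch.
- right_dial (a joint): Right dial angle, as for the left; it catches within 0.22 rad either side of 7, which is at 4.398. Past the play, turning on meets a hard stop either way, 24 mm from the axis (0.1 N m gives about 4 N); more than 20 N there (about 0.5 N m on the dial) spoils the lock. The catch is inside the case: it can be felt, not seen.
- bolt_post: Brass bolt post, upright, 14 mm diameter, 32 mm high above the case top, at x +52, y 0 mm in the box frame when locked. Origin: on its axis, 24 mm above the case top.
- bolt (a joint): Travel of the bolt in m along the box's +y: 0 locked (its rod in the keeper at the box's right edge), 0.030 fully drawn, against a stop. Slides with about 3 N and stays where it is left. If either dial has not caught, a pawl stops it after about 2 mm.
- mug: Bystander: blue mug, 80 mm diameter, 95 mm high, loose on the bench to the right of the box. Origin: centre of its underside.
- jar: Bystander: lidded jar, 70 mm diameter, 110 mm high, loose to the left of the box, nearer the robot. Origin: centre of its underside.
- bowl: Bystander: terracotta bowl, 110 mm diameter, 50 mm high, loose to the left of the box, farther from the robot. Origin: centre of its underside.

How it is judged:
By the outcome, as a careful person would: the job done as asked, in the order asked, and still so for the second after the job is handed in, with the robot touching nothing.
It also fails if it takes over 72 s, if anything falls off the work surface, if the arm or the gripper's body presses on something with over 40 N, if the wrist force passes 120 N, or if a joint passes its speed limit or range.

## Working session

There is one attempt and no reset: what is moved stays moved. The work goes in short steps, Python scripts to look and compute and a shell command to move; the robot and the scene stay as the last step left them, time stands still between calls to the robot, and variables do not carry over. Pictures are saved under pics/ and viewed, at most 10 in all, crops included, and the job is handed in when it is done.

```bash
mkdir -p pics; python3 - <<'E'
from station import bot
import cv2,numpy as np
o=bot.get_obs()
for k in("t","eef_pos","tool_rot","contact_force","torque","gripper_width"):print(k,np.round(o[k],3))
for n in("top","side"):
    c=bot.read_camera(n);cv2.imwrite(f"pics/{n}0.png",c["pixels"][:,:,::-1]);np.savez(f"{n}0.npz",**c)
    print(n,c["fovy"],c["cx"],c["cy"],np.round(c["pose"],3))
E
```

```text
t 0.0
eef_pos [ 0.173 -0.652  0.197]
tool_rot [-0.001  0.992  0.129 -0.   ]
contact_force [-1.054 -0.764  0.161]
torque [-0.004  0.012 -0.045]
gripper_width 0.999
top 56.203241229722586 281.52503952549694 205.95425091705806 [[ 0.002 -0.991  0.132  0.465]
 [-1.    -0.003 -0.005  0.062]
 [ 0.006 -0.132 -0.991  0.95 ]
 [ 0.     0.     0.     1.   ]]
side 46.425180466926044 284.13227306633195 205.4055708325489 [[-0.802 -0.428  0.417  0.154]
 [-0.597  0.581 -0.553  0.638]
 [-0.005 -0.693 -0.721  0.851]
 [ 0.     0.     0.     1.   ]]
```

View pics/top0.png

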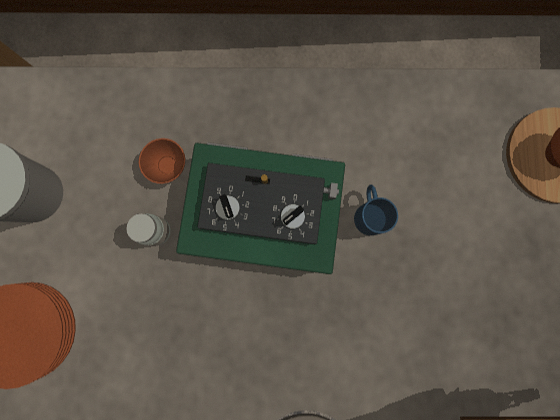

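The top view shows the box near the picture centre, turned slightly clockwise. The left dial is at about (228,207), the right dial at (292,216) and the brass post at (264,179). Next I'll measure these and enlarge the dials.

```bash
cat >h.py <<'E'
import numpy as np,cv2
def load(n): return dict(np.load(n))
def ray(c,u,v):
    f=len(c["pixels"])/2/np.tan(np.radians(float(c["fovy"]))/2)
    d=np.array([(u-c["cx"])/f,(v-c["cy"])/f,1.]);P=c["pose"]
    return P[:3,3],P[:3,:3]@d
def onz(c,u,v,z):
    o,d=ray(c,u,v);return o+d*(z-o[2])/d[2]
def proj(c,p):
    f=len(c["pixels"])/2/np.tan(np.radians(float(c["fovy"]))/2)
    P=c["pose"];q=P[:3,:3].T@(np.array(p)-P[:3,3]);return np.array([c["cx"]+f*q[0]/q[2],c["cy"]+f*q[1]/q[2]])
def big(m):
    n,l,s,ce=cv2.connectedComponentsWithStats(m.astype(np.uint8));i=1+np.argmax(s[1:,4]);return l==i,s[i],ce[i]
E
python3 - <<'E'
from h import *
c=load("top0.npz");im=c["pixels"];hsv=cv2.cvtColor(im,cv2.COLOR_RGB2HSV)
g=cv2.inRange(hsv,(60,80,30),(90,255,255))>0
m,s,ce=big(g);cs,_=cv2.findContours(m.astype(np.uint8),cv2.RETR_EXTERNAL,cv2.CHAIN_APPROX_NONE)
hull=max(cs,key=cv2.contourArea)
W=np.array([onz(c,*p[0],.110)[:2] for p in hull],np.float32)
r=cv2.minAreaRect(W);print("lid rect",r)
b=cv2.inRange(hsv,(8,120,80),(28,255,255))>0; b[:, :200]=0;b[:,350:]=0
m,s,ce=big(b);print("brass",s,ce,onz(c,*ce,.165))
print("depth brass",c["depth"][int(ce[1]),int(ce[0])])
cv2.imwrite("pics/dials.png",cv2.resize(im[165:245,195:325,::-1],None,fx=6,fy=6,interpolation=cv2.INTER_CUBIC))
s=load("side0.npz");cv2.imwrite("pics/side0b.png",s["pixels"][:,:,::-1])
E
```

```text
lid rect ((0.5751346349716187, 0.10070201009511948), (0.33285239338874817, 0.2422475814819336), 82.42449188232422)
brass [261 174   7   7  35] [263.85714286 177.28571429] [0.62849737 0.09400951 0.165     ]
depth brass 0.7930093
```

View pics/dials.png

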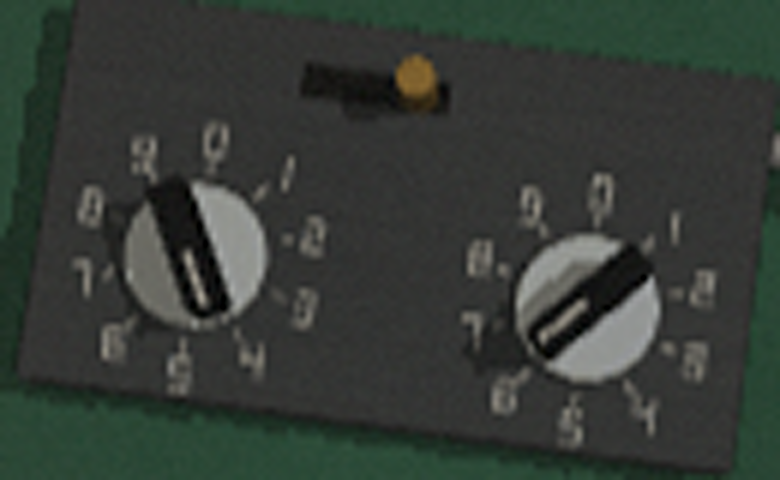

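View pics/side0.png

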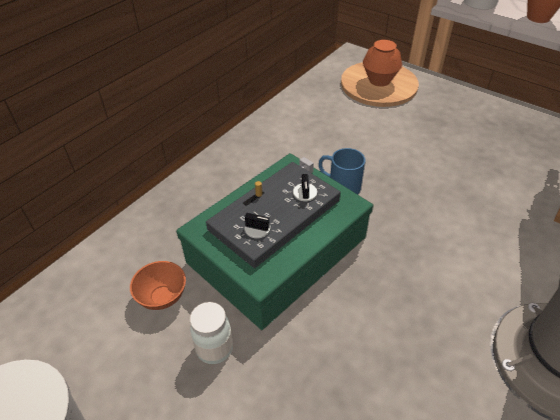

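The enlargement shows the left pointer between 4 and 5, so it turns counter-clockwise to 3. The right pointer is between 6 and 7, so it turns clockwise to 7. The side view agrees and shows clear space above the lid. Next come the dial centres and angles.

```bash
python3 - <<'E'
from h import *
c=load("top0.npz");im=c["pixels"];hsv=cv2.cvtColor(im,cv2.COLOR_RGB2HSV).astype(int)
yaw=np.radians(-7.58);R=np.array([[np.cos(yaw),-np.sin(yaw)],[np.sin(yaw),np.cos(yaw)]])
C=np.array([.5752,.1007])
for nm,y,(u,v) in(("L",.068,(228,207)),("R",-.068,(292,216))):
    k=C+R@[-.015,y]
    m=np.zeros(im.shape[:2],bool);m[v-16:v+17,u-16:u+17]=1
    V=hsv[...,2]
    sk,_,_=big(m&(V>105))
    p=cv2.findContours(sk.astype(np.uint8),cv2.RETR_EXTERNAL,cv2.CHAIN_APPROX_NONE)[0]
    p=np.vstack([x[:,0] for x in cv2.findContours((m&(V>105)).astype(np.uint8),cv2.RETR_EXTERNAL,cv2.CHAIN_APPROX_NONE)[0]])
    ce,r=cv2.minEnclosingCircle(np.array([q for q in p if np.hypot(*(q-[u,v]))<14]))
    s=onz(c,*ce,.145)
    print(nm,"pred",k,"skirt",s[:2],"px",ce,r)
# bar ends from enlarged crop: tail end, pointer end
for nm,a,b in(("L",(172,190),(212,308)),("R",(637,262),(545,347))):
    A,B=[onz(c,195+(p[0]+.5)/6-.5,165+(p[1]+.5)/6-.5,.173)[:2] for p in(a,b)]
    d=R.T@(B-A);print(nm,"len",np.hypot(*d),"mid",(A+B)/2,"dial",np.arctan2(-d[1],d[0])%(2*np.pi),"world bar yaw",np.arctan2(*(B-A)[::-1]))
cs=load("side0.npz");print("side proj",[proj(cs,[*(C+R@[-.015,y]),.173]) for y in(.068,-.068)])
E
```

```text
L pred [0.56930098 0.17008445] skirt [0.56980544 0.16975248] px (227.26271057128906, 207.07627868652344) 11.926729202270508
R pred [0.55136117 0.03527286] skirt [0.55218043 0.03513101] px (292.5412292480469, 215.76803588867188) 11.868629455566406
L len 0.04189958273588801 mid [0.56822282 0.16742497] dial 2.6664526914670135 world bar yaw -2.798748648768184
R len 0.041683655061720754 mid [0.55006387 0.03495439] dial 3.830624324294589 world bar yaw 2.320265025583827
side proj [array([257.32442656, 216.02895182]), array([306.18412481, 180.31393827])]
```

```bash
cat >>h.py <<'E'
def psi_now(o):
    w,x,y,z=o["tool_rot"];return np.arctan2(2*(x*y+w*z),1-2*(y*y+z*z))
def delta(xyz,psi):
    from station import bot
    o=bot.get_obs();p=psi_now(o);d=np.array(xyz)-o["eef_pos"]
    print("t",round(float(o["t"]),2),"psi",round(p,3),"pos",np.round(o["eef_pos"],4),"q7",round(o["q"][6],2),
     "| row cm:",np.round([100*(d[0]*np.cos(p)+d[1]*np.sin(p)),100*(d[0]*np.sin(p)-d[1]*np.cos(p)),-100*d[2]],2),"spin",round(-(psi-p),3))
E
python3 -c "
from h import *
delta((.48,-.3,.26),.343);delta((.5695,.17,.21),.343)"
```

```text
t 0.1 psi 0.259 pos [ 0.1726 -0.652   0.1967] q7 -0.08 | row cm: [ 38.73 -26.15  -6.33] spin -0.084
t 0.1 psi 0.259 pos [ 0.1726 -0.652   0.1967] q7 -0.08 | row cm: [ 59.41 -69.3   -1.33] spin -0.084
```

```bash
python3 -m jog '[[0,0,-4,0],[5,-3,-6,0],[9,-6,-6,0],[12,-8.5,-6,0],[16,-11,-6,0],[19.5,-13,-6,0],[23,-15.5,-6,0],[26.5,-18,-6,0],[30,-20.5,-6,0],[33.5,-23,-6,0],[37,-25.5,-6,-0.08],[39,-29,-6,-0.08],[41,-32.5,-6,-0.08],[43,-36,-6,-0.08],[44.5,-39.5,-6,-0.08],[46,-43,-6,-0.08],[47.5,-46.5,-6,-0.08],[49,-50,-6,-0.08],[49,-50,-6,-0.08]]' 0 40
python3 -c "
from h import *
delta((.5695,.17,.21),.343)"
```

```text
t: 1.68
eef_pos: [0.5187, -0.0364, 0.2577]
tool_rot: [-0.001, 0.985, 0.173, 0.0]
contact_force: [-0.8, -0.1, 1.0]
gripper_width: 0.5
grasp_force: 0.0
t 1.68 psi 0.347 pos [ 0.5187 -0.0364  0.2577] q7 -1.35 | row cm: [ 11.79 -17.68   4.77] spin 0.004
```

```bash
python3 -m jog '[[2,-3,0,0],[4,-6,0,0],[6,-9,0,0],[8,-12,1,0],[10,-15,3,0],[11.8,-17.7,4.8,0],[11.8,-17.7,4.8,0],[11.8,-17.7,4.8,0]]'
python3 - <<'E'
from h import *
delta((.5695,.17,.148),.343)
from station import bot
c=bot.read_camera("wrist");cv2.imwrite("pics/w1.png",c["pixels"][:,:,::-1]);np.savez("w1.npz",**c)
print(c["fovy"],c["cx"],c["cy"],np.round(c["pose"],3))
E
```

```text
t: 2.35
eef_pos: [0.5696, 0.1645, 0.2078]
tool_rot: [-0.0, 0.985, 0.171, -0.002]
contact_force: [0.2, -0.4, 0.1]
gripper_width: 0.498
grasp_force: 0.0
t 2.35 psi 0.343 pos [0.5696 0.1645 0.2078] q7 -1.78 | row cm: [ 0.18 -0.52  5.98] spin 0.0
65.70646984690485 276.5680418638838 215.02031510648453 [[ 0.336 -0.895 -0.294  0.645]
 [-0.942 -0.319 -0.104  0.19 ]
 [-0.001  0.312 -0.95   0.384]
 [ 0.     0.     0.     1.   ]]
```

View pics/w1.png

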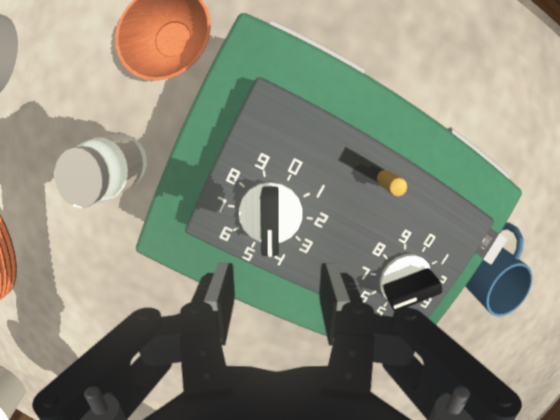

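The wrist view shows the left bar upright in the picture, from (268,188) to (270,254), parallel to the open fingers. Its axis is about 5 mm left of their midline. I'll check this by ray casting.

```bash
cat >>h.py <<'E'
def fz(c,u,v,z):
    f=210/np.tan(np.radians(float(c["fovy"]))/2);a=np.array([u-c["cx"],v-c["cy"]]);r=np.hypot(*a);t=r/f
    d=c["pose"][:3,:3]@np.array([*(np.sin(t)*a/r),np.cos(t)]);o=c["pose"][:3,3];return o+d*(z-o[2])/d[2]
E
python3 - <<'E'
from h import *
c=load("w1.npz")
def bar(c,box,z=.173):
    im=c["pixels"];V=im.max(2);x0,y0,x1,y1=box
    m=np.zeros(V.shape,bool);m[y0:y1,x0:x1]=V[y0:y1,x0:x1]<45
    m,s,ce=big(m);ys,xs=np.nonzero(m)
    p=cv2.boxPoints(cv2.minAreaRect(np.c_[xs,ys].astype(np.float32)))
    print(s,ce,p.round(1).tolist())
bar(c,(245,170,300,262))
A=fz(c,268.5,188,.173);B=fz(c,270,255,.173);print(A,B,np.hypot(*(B-A)[:2]),(A+B)/2,np.arctan2(*(A-B)[1::-1]))
for p in((398,187),):print("post",fz(c,*p,.170))
m=np.zeros((420,560),bool);m[165:260,230:310]=c["pixels"][165:260,230:310].min(2)>150
pts=np.argwhere(big(m)[0])[:,::-1];W=np.array([fz(c,*p,.145)[:2] for p in pts],np.float32);print("skirt",cv2.minEnclosingCircle(W))
E
```

```text
Traceback (most recent call last):
  File "h.py", line 13, in big
    n,l,s,ce=cv2.connectedComponentsWithStats(m.astype(np.uint8));i=1+np.argmax(s[1:,4]);return l==i,s[i],ce[i]
                                                                      ~~~~~~~~~^^^^^^^^^
ValueError: attempt to get argmax of an empty sequence
```

```bash
python3 - <<'E'
from h import *
c=load("w1.npz")
A=fz(c,268.5,188,.173);B=fz(c,270,255,.173);print(A,B,np.hypot(*(B-A)[:2]),(A+B)/2,np.arctan2(*(A-B)[1::-1]))
print("post",fz(c,398,187,.170))
V=c["pixels"].min(2);m=np.zeros((420,560),bool);m[180:246,238:305]=V[180:246,238:305]>150
cs=cv2.findContours(m.astype(np.uint8),cv2.RETR_EXTERNAL,cv2.CHAIN_APPROX_NONE)[0]
pts=np.vstack([k[:,0] for k in cs if cv2.contourArea(k)>100]);W=np.array([fz(c,*p,.145)[:2] for p in pts],np.float32);print("skirt",cv2.minEnclosingCircle(W))
E
```

```text
[0.5956159  0.17874984 0.173     ] [0.54970694 0.1616817  0.173     ] 0.04897912247980293 [0.57266142 0.17021577 0.173     ] 0.35594676887359056
post [0.62707835 0.09324564 0.17      ]
skirt ((0.5704129934310913, 0.16883668303489685), 0.025129498913884163)
```

```bash
python3 -m jog '[[0,0,0,0],[0,0,1,0],[0,0,1,0],[0,0,1,0]]'
python3 -c "
from h import *
delta((.570,.1696,.148),.35)"
```

```text
t: 2.73
eef_pos: [0.5707, 0.161, 0.1992]
tool_rot: [0.0, 0.986, 0.168, -0.0]
contact_force: [-0.3, 0.2, 0.3]
gripper_width: 0.503
grasp_force: 0.0
t 2.73 psi 0.337 pos [0.5707 0.161  0.1992] q7 -1.78 | row cm: [ 0.22 -0.84  5.12] spin -0.013
```

```bash
python3 -m jog '[[0,0,0,0],[0,0,0,0],[0,0,0,0]]'
python3 -c "
from h import *
from station import bot
delta((.570,.1696,.148),.35);print(bot.get_obs()['joint_vel'])"
```

```text
t: 2.98
eef_pos: [0.5711, 0.1623, 0.1999]
tool_rot: [-0.0, 0.986, 0.168, 0.0]
contact_force: [1.3, 0.1, 0.4]
gripper_width: 0.5
grasp_force: 0.0
t 2.98 psi 0.339 pos [0.5711 0.1623 0.1999] q7 -1.78 | row cm: [ 0.14 -0.73  5.19] spin -0.011
[-0.00252822  0.00237634 -0.00144264 -0.00082279  0.0002042  -0.00129555
 -0.00013078]
```

```bash
python3 -m jog '[[0.15,-0.75,0,-0.01],[0.15,-0.75,1,-0.01],[0.15,-0.75,2,-0.01],[0.15,-0.75,2,-0.01],[0.15,-0.75,2,-0.01]]'
python3 -c "
from h import *
delta((.570,.1696,.148),.35)"
```

```text
t: 3.4
eef_pos: [0.5691, 0.1695, 0.1782]
tool_rot: [0.0, 0.985, 0.174, -0.001]
contact_force: [0.2, 0.1, -0.2]
gripper_width: 0.502
grasp_force: 0.0
t 3.4 psi 0.349 pos [0.5691 0.1695 0.1782] q7 -1.8 | row cm: [0.09 0.03 3.02] spin -0.001
```

```bash
python3 -m jog '[[0.05,0,1,0],[0.05,0,2,0],[0.05,0,2.6,0],[0.05,0,3,0],[0.05,0,3,0],[0.05,0,3,0]]' && python3 -m jog '[[0,0,0,0],[0,0,0,0],[0,0,0,0],[0,0,0,0],[0,0,0,0],[0,0,0,0],[0,0,0,0],[0,0,0,0]]' 1 40
python3 -c "
from h import *
from station import bot
delta((.570,.1696,.148),.35);print(bot.get_obs()['torque'])"
```

```text
t: 3.9
eef_pos: [0.5702, 0.1701, 0.1493]
tool_rot: [0.0, 0.985, 0.174, -0.0]
contact_force: [-0.6, -0.2, 0.1]
gripper_width: 0.501
grasp_force: 0.0
t: 4.57
eef_pos: [0.5704, 0.1701, 0.1496]
tool_rot: [0.0, 0.985, 0.174, 0.0]
contact_force: [0.3, -0.3, 0.0]
gripper_width: 0.001
grasp_force: 0.0
t 4.57 psi 0.349 pos [0.5704 0.1701 0.1496] q7 -1.81 | row cm: [-0.05  0.04  0.16] spin -0.001
[ 0.0637051   0.01028641 -0.06616382]
```

```bash
python3 - <<'E'
from station import bot
import cv2,numpy as np
a=bot.read_camera("wrist")["pixels"][100:420,120:440];b=bot.read_camera("side")["pixels"][110:290,160:400]
a=cv2.resize(a,(400,400));b=cv2.resize(b,(400,300),interpolation=cv2.INTER_CUBIC)
im=np.zeros((400,800,3),np.uint8);im[:,:400]=a;im[:300,400:]=b
cv2.imwrite("pics/g1.png",im[:,:,::-1])
E
```

```text
(no output)
```

View pics/g1.png

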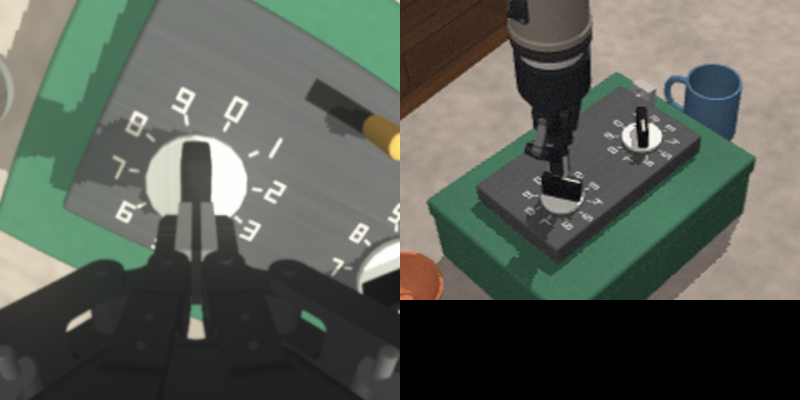

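The fingers shut fully with no grip force. In both crops they end on or above the bar rather than round it. Before mending this I'll check heights using depth.

```bash
python3 - <<'E'
from h import *
from station import bot
o=bot.get_obs();print(o["eef_pos"],o["gripper_width"],o["q"].round(3) if hasattr(o["q"],"round") else o["q"])
w=bot.read_camera("wrist");s=bot.read_camera("side");np.savez("w2.npz",**w);np.savez("s2.npz",**s)
print("tcp in side px",proj(s,o["eef_pos"]),"axis top",proj(s,[.570,.1696,.173]))
def pt(c,u,v):
    o,d=ray(c,u,v);z=c["depth"][v,u];return (o+d*z).round(4)
for u,v in((250,226),(262,222),(257,212),(257,205),(257,195),(254,200),(260,200),(260,190)):print("side",u,v,s["pixels"][v,u],pt(s,u,v))
def ptw(c,u,v):
    f=210/np.tan(np.radians(float(c["fovy"]))/2);a=np.array([u-c["cx"],v-c["cy"]]);r=np.hypot(*a);t=r/f
    d=np.array([*(np.sin(t)*a/r),np.cos(t)]);d/=d[2];return (c["pose"][:3,3]+c["pose"][:3,:3]@d*c["depth"][v,u]).round(4)
for u,v in((300,190),(262,235),(276,230),(276,255),(270,275),(283,275),(270,290),(283,290),(340,240)):print("wrist",u,v,w["pixels"][v,u],ptw(w,u,v))
E
```

```text
[0.57036089 0.17010141 0.14963314] 0.002264122138822115 [-0.041  0.436 -0.46   1.775  0.227  0.983 -1.813]
tcp in side px [257.4301074  224.05092711] axis top [257.1964449  215.71400792]
side 250 226 [20 24 20] [0.5799 0.181  0.1475]
side 262 222 [19 16 16] [0.5553 0.1739 0.1689]
side 257 212 [37 37 38] [0.5595 0.1812 0.1999]
side 257 205 [59 56 59] [0.5495 0.1913 0.2329]
side 257 195 [27 27 27] [0.5562 0.1821 0.2462]
side 254 200 [23 22 24] [0.547  0.201  0.2549]
side 260 200 [43 42 41] [0.5546 0.1767 0.2303]
side 260 190 [26 26 28] [0.5493 0.1813 0.2619]
wrist 300 190 [206 203 190] [0.6069 0.1678 0.1376]
wrist 262 235 [218 218 203] [0.575  0.1803 0.1452]
wrist 276 230 [75 75 71] [0.5906 0.177  0.1726]
wrist 276 255 [74 74 69] [0.5777 0.1723 0.1729]
wrist 270 275 [128 127 120] [0.5796 0.1758 0.2002]
wrist 283 275 [130 129 122] [0.5818 0.1705 0.2006]
wrist 270 290 [126 124 118] [0.5796 0.1755 0.2127]
wrist 283 290 [126 125 118] [0.5815 0.1707 0.213 ]
wrist 340 240 [125 126 122] [0.5857 0.1324 0.1383]
```

```bash
python3 - <<'E'
from h import *
w=load("w2.npz");s=load("s2.npz")
def ptw(c,u,v):
    f=210/np.tan(np.radians(float(c["fovy"]))/2);a=np.array([u-c["cx"],v-c["cy"]]);r=np.hypot(*a);t=r/f
    d=np.array([*(np.sin(t)*a/r),np.cos(t)]);d/=d[2];return (c["pose"][:3,3]+c["pose"][:3,:3]@d*c["depth"][v,u]).round(4)
for v in range(254,280,2):print(v,w["pixels"][v,270],ptw(w,270,v),ptw(w,277,v),ptw(w,284,v))
for v in range(206,222):
    o,d=ray(s,257,v);print(v,s["pixels"][v,257],(o+d*s["depth"][v,257]).round(3))
E
```

```text
254 [69 69 64] [0.5773 0.1755 0.1734] [0.578  0.1719 0.1721] [0.5795 0.1686 0.1726]
256 [69 69 64] [0.577  0.1753 0.1749] [0.577  0.1715 0.1722] [0.5781 0.1681 0.1719]
258 [68 68 63] [0.5748 0.1746 0.1725] [0.5763 0.1713 0.173 ] [0.5778 0.168  0.1737]
260 [71 71 66] [0.5738 0.1743 0.1727] [0.5751 0.1709 0.1729] [0.5762 0.1674 0.1725]
262 [117 116 109] [0.5796 0.176  0.1873] [0.581  0.173  0.1879] [0.582  0.1699 0.1877]
264 [130 129 122] [0.5801 0.1762 0.1906] [0.5809 0.173  0.1898] [0.5821 0.17   0.1901]
266 [129 129 121] [0.5805 0.1763 0.1934] [0.5813 0.1731 0.1927] [0.5816 0.1698 0.1911]
268 [129 128 121] [0.5802 0.1761 0.1947] [0.5808 0.173  0.1937] [0.5822 0.1701 0.1945]
270 [129 128 121] [0.58   0.176  0.1962] [0.5806 0.1729 0.1954] [0.5818 0.17   0.1956]
272 [129 128 120] [0.5796 0.1759 0.1974] [0.581 0.173 0.198] [0.5826 0.1703 0.1991]
274 [129 128 121] [0.5805 0.1761 0.201 ] [0.5812 0.1731 0.2004] [0.5822 0.1702 0.2003]
276 [128 126 120] [0.58   0.1759 0.2018] [0.5807 0.1729 0.2012] [0.5815 0.17   0.2007]
278 [128 127 120] [0.58   0.1759 0.2036] [0.5812 0.1731 0.2039] [0.582  0.1702 0.2035]
206 [60 57 58] [0.549 0.192 0.231]
207 [62 59 59] [0.56  0.18  0.211]
208 [42 46 46] [0.562 0.178 0.207]
209 [48 48 47] [0.56  0.18  0.206]
210 [48 48 48] [0.561 0.179 0.202]
211 [47 46 46] [0.56  0.181 0.202]
212 [37 37 38] [0.56  0.181 0.2  ]
213 [31 29 33] [0.559 0.182 0.198]
214 [38 37 38] [0.56  0.181 0.194]
215 [62 60 60] [0.559 0.182 0.193]
216 [83 81 78] [0.57  0.17  0.173]
217 [102  98  93] [0.57  0.171 0.17 ]
218 [19  9 15] [0.566 0.175 0.174]
219 [26 25 28] [0.566 0.176 0.172]
220 [15 15 15] [0.566 0.176 0.169]
221 [19 23 25] [0.565 0.177 0.169]
```

Both cameras put the shut fingertips at about z = 0.187 m while the reported TCP is 0.150 m, and x and y agree. So the true tip is about 37 mm higher than reported. I'll open, descend by that much more while watching the force, and close again.

```bash
python3 -m jog '[[0,0,0,0],[0,0,0,0],[0,0,0,0],[0,0,0,0],[0,0,1,0],[0,0,2,0],[0,0,2.5,0],[0,0,2.5,0]]' 0 40 && python3 -m jog '[[0,0,0.5,0],[0,0,0.9,0],[0,0,1.2,0],[0,0,1.2,0]]' && python3 -m jog '[[0,0,0,0],[0,0,0,0],[0,0,0,0],[0,0,0,0],[0,0,0,0],[0,0,0,0]]' 1 40
```

```text
t: 5.43
eef_pos: [0.569, 0.1695, 0.1224]
tool_rot: [0.0, 0.985, 0.174, -0.002]
contact_force: [0.2, -0.2, -0.0]
gripper_width: 0.495
grasp_force: 0.0
t: 5.77
eef_pos: [0.57, 0.1699, 0.1119]
tool_rot: [0.0, 0.985, 0.174, -0.0]
contact_force: [-1.2, -0.6, 0.4]
gripper_width: 0.502
grasp_force: 0.0
t: 6.27
eef_pos: [0.5706, 0.1703, 0.113]
tool_rot: [-0.0, 0.985, 0.174, 0.0]
contact_force: [-0.4, -0.1, 2.8]
gripper_width: 0.147
grasp_force: 41.0
```

Gripped at 12.5 mm, with 41 N. I'll turn the left dial counter-clockwise (negative spin) to just short of the catch window, then take small steps and watch the torque.

```bash
cat >t.py <<'E'
from h import *
from station import bot
o=bot.get_obs();print("t %.2f psi %.4f tau %s F %s w %.3f"%(o["t"],psi_now(o),np.round(o["torque"],3),np.round(o["contact_force"],1),o["gripper_width"]), "pos",np.round(o["eef_pos"],4))
E
python3 t.py; python3 -m jog '[[0,0,0,-0.1],[0,0,0,-0.2],[0,0,0,-0.3],[0,0,0,-0.4],[0,0,0,-0.5],[0,0,0,-0.5]]' >/dev/null; python3 t.py
for i in 1 ; do python3 -m jog '[[0,0,0,-0.03],[0,0,0,-0.03]]'>/dev/null; python3 t.py; done
```

```text
t 6.27 psi 0.3488 tau [ 0.001  0.161 -0.061] F [-0.4 -0.1  2.8] w 0.147 pos [0.5706 0.1703 0.113 ]
t 6.77 psi 0.8525 tau [0.17  0.377 0.108] F [-2.   0.4  4.1] w 0.143 pos [0.5703 0.1707 0.113 ]
t 6.93 psi 0.8772 tau [ 0.255  0.396 -0.033] F [-2.1  0.7  4. ] w 0.146 pos [0.5703 0.1706 0.113 ]
```

```bash
cat >>t.py <<'E'
import sys
if abs(o["torque"][2])>0.18: print("STOP");sys.exit(1)
E
python3 -m jog '[[0,0,0,-0.02],[0,0,0,-0.02]]'>/dev/null; python3 t.py &&
python3 -m jog '[[0,0,0,-0.02],[0,0,0,-0.02]]'>/dev/null && python3 t.py &&
python3 -m jog '[[0,0,0,-0.02],[0,0,0,-0.02]]'>/dev/null && python3 t.py &&
python3 -m jog '[[0,0,0,-0.02],[0,0,0,-0.02]]'>/dev/null && python3 t.py &&
python3 -m jog '[[0,0,0,-0.02],[0,0,0,-0.02]]'>/dev/null && python3 t.py &&
python3 -m jog '[[0,0,0,-0.02],[0,0,0,-0.02]]'>/dev/null && python3 t.py
```

```text
t 7.10 psi 0.8987 tau [0.234 0.541 0.031] F [-2.7  0.3  5.7] w 0.142 pos [0.5703 0.1706 0.113 ]
t 7.27 psi 0.9189 tau [0.237 0.523 0.032] F [-2.9  0.7  5.1] w 0.141 pos [0.5703 0.1706 0.113 ]
t 7.43 psi 0.9389 tau [0.288 0.498 0.07 ] F [-2.7  0.6  5.3] w 0.146 pos [0.5703 0.1706 0.113 ]
t 7.60 psi 0.9589 tau [0.275 0.466 0.041] F [-2.3  2.   5.2] w 0.142 pos [0.5702 0.1706 0.1129]
t 7.77 psi 0.9787 tau [ 0.233  0.556 -0.034] F [-3.3  1.6  5.5] w 0.145 pos [0.5703 0.1706 0.113 ]
t 7.93 psi 0.9984 tau [ 0.145  0.546 -0.174] F [-2.5  1.8  5.3] w 0.143 pos [0.5702 0.1706 0.113 ]
```

```bash
for i in 1 2 3 4; do python3 -m jog '[[0,0,0,0]]'>/dev/null; python3 t.py; done; python3 -m jog '[[0,0,0,-0.01],[0,0,0,-0.01]]'>/dev/null; python3 t.py; for i in 1 2 3; do python3 -m jog '[[0,0,0,0]]'>/dev/null; python3 t.py; done
```

```text
t 8.02 psi 0.9976 tau [ 0.173  0.55  -0.168] F [-2.2  0.8  6. ] w 0.142 pos [0.5702 0.1706 0.1129]
t 8.10 psi 0.9975 tau [ 0.14   0.522 -0.151] F [-2.1  1.5  4.7] w 0.144 pos [0.5702 0.1706 0.113 ]
t 8.18 psi 0.9975 tau [ 0.135  0.518 -0.136] F [-1.7  0.9  5.8] w 0.141 pos [0.5702 0.1706 0.113 ]
t 8.27 psi 0.9976 tau [ 0.103  0.507 -0.215] F [-1.9  2.3  5.4] w 0.146 pos [0.5702 0.1706 0.113 ]
STOP
t 8.43 psi 1.0077 tau [ 0.073  0.531 -0.235] F [-3.1  1.1  4.7] w 0.140 pos [0.5702 0.1706 0.113 ]
STOP
t 8.52 psi 1.0075 tau [ 0.076  0.616 -0.281] F [-2.6  1.7  5.8] w 0.146 pos [0.5702 0.1706 0.113 ]
STOP
t 8.60 psi 1.0073 tau [ 0.052  0.51  -0.238] F [-1.6  1.9  5.4] w 0.143 pos [0.5702 0.1706 0.113 ]
STOP
t 8.68 psi 1.0073 tau [ 0.081  0.597 -0.278] F [-2.2  1.9  5.1] w 0.145 pos [0.5702 0.1706 0.113 ]
STOP
```

The reaction torque rises steadily from ψ ≈ 0.985, which is the far stop of the gate. I'll back off to the middle of the play and probe gently for the opposite stop to confirm the catch.

```bash
python3 -m jog '[[0,0,0,0.04],[0,0,0,0.08],[0,0,0,0.08]]'>/dev/null; python3 t.py; python3 -m jog '[[0,0,0,0.03],[0,0,0,0.03],[0,0,0,0.03]]'>/dev/null; python3 t.py && python3 -m jog '[[0,0,0,0.02],[0,0,0,0.02],[0,0,0,0.02]]'>/dev/null; python3 t.py && python3 -m jog '[[0,0,0,0.015],[0,0,0,0.015],[0,0,0,0.015]]'>/dev/null; python3 t.py;  python3 -m jog '[[0,0,0,0]]'>/dev/null; python3 t.py
```

```text
t 8.93 psi 0.9262 tau [ 0.306  0.574 -0.052] F [-2.7  1.   5.5] w 0.139 pos [0.5703 0.1706 0.113 ]
t 9.18 psi 0.8984 tau [ 0.236  0.503 -0.08 ] F [-2.2  0.1  5.5] w 0.144 pos [0.5703 0.1706 0.113 ]
t 9.43 psi 0.8784 tau [0.257 0.536 0.004] F [-2.1  1.7  5.5] w 0.143 pos [0.5703 0.1706 0.113 ]
t 9.68 psi 0.8634 tau [ 0.28   0.521 -0.014] F [-1.9  0.8  4.3] w 0.143 pos [0.5703 0.1706 0.113 ]
t 9.77 psi 0.8634 tau [ 0.262  0.52  -0.047] F [-2.2  0.5  6.6] w 0.140 pos [0.5703 0.1706 0.113 ]
```

```bash
python3 -m jog '[[0,0,0,0.015],[0,0,0,0.015],[0,0,0,0.015]]'>/dev/null; python3 t.py && python3 -m jog '[[0,0,0,0.015],[0,0,0,0.015],[0,0,0,0.015]]'>/dev/null; python3 t.py && python3 -m jog '[[0,0,0,0.015],[0,0,0,0.015],[0,0,0,0.015]]'>/dev/null; python3 t.py;  python3 -m jog '[[0,0,0,0]]'>/dev/null; python3 t.py
```

```text
t 10.02 psi 0.8485 tau [ 0.303  0.463 -0.075] F [-1.4  1.3  5.3] w 0.146 pos [0.5703 0.1706 0.113 ]
t 10.27 psi 0.8336 tau [0.326 0.503 0.121] F [-2.2  0.4  5.2] w 0.142 pos [0.5703 0.1706 0.1129]
t 10.52 psi 0.8189 tau [0.433 0.521 0.159] F [-3.1  0.6  5.8] w 0.144 pos [0.5703 0.1706 0.1129]
t 10.60 psi 0.8189 tau [0.446 0.508 0.094] F [-3.   1.1  6.1] w 0.147 pos [0.5704 0.1706 0.113 ]
```

```bash
python3 -m jog '[[0,0,0,0.015],[0,0,0,0.015],[0,0,0,0.015]]'>/dev/null; python3 t.py; python3 -m jog '[[0,0,0,0]]'>/dev/null; python3 t.py
```

```text
t 10.85 psi 0.8041 tau [0.492 0.503 0.309] F [-2.3  0.8  5.5] w 0.146 pos [0.5704 0.1706 0.113 ]
STOP
t 10.93 psi 0.8042 tau [0.449 0.515 0.318] F [-2.4  1.5  5.4] w 0.145 pos [0.5704 0.1706 0.1129]
STOP
```

Both stops are confirmed, so the left dial has caught. I'll centre it in the play, release and lift.

```bash
python3 -m jog '[[0,0,0,-0.05],[0,0,0,-0.1],[0,0,0,-0.1]]'>/dev/null; python3 t.py; python3 -m jog '[[0,0,0,0],[0,0,0,0],[0,0,0,0],[0,0,0,0],[0,0,-1.5,0],[0,0,-3.5,0],[0,0,-5.5,0],[0,0,-5.5,0]]' 0; python3 -c "
from h import *
delta((.5517,.0352,.165),2.32)"
```

```text
t 11.18 psi 0.9062 tau [0.232 0.563 0.065] F [-2.1  1.6  5. ] w 0.143 pos [0.5703 0.1706 0.113 ]
t: 11.85
eef_pos: [0.5726, 0.1712, 0.1714]
tool_rot: [0.0, 0.9, 0.436, 0.003]
contact_force: [1.1, 0.2, 0.6]
gripper_width: 0.502
grasp_force: 0.0
t 11.85 psi 0.903 pos [0.5726 0.1712 0.1714] q7 -1.3 | row cm: [-11.97   6.77   0.64] spin -1.417
```

```bash
python3 -m jog '[[-1,0.6,0,-0.12],[-2,1.1,0,-0.24],[-3,1.7,0,-0.36],[-4,2.3,0,-0.48],[-5,2.8,0,-0.6],[-6,3.4,0,-0.72],[-7,4,0,-0.84],[-8,4.5,0,-0.96],[-9,5.1,0,-1.08],[-10,5.6,0,-1.2],[-11,6.2,0,-1.32],[-12,6.8,0,-1.42],[-12,6.8,0,-1.42],[-12,6.8,0,-1.42],[-12,6.8,0,-1.42]]'
python3 - <<'E'
from h import *
from station import bot
delta((.5517,.0352,.165),2.32)
c=bot.read_camera("wrist");cv2.imwrite("pics/w3.png",c["pixels"][:,:,::-1]);np.savez("w3.npz",**c)
E
```

```text
t: 13.1
eef_pos: [0.5495, 0.0344, 0.1675]
tool_rot: [-0.0, 0.399, 0.917, 0.0]
contact_force: [0.7, 0.6, -0.5]
gripper_width: 0.503
grasp_force: 0.0
t 13.1 psi 2.321 pos [0.5495 0.0344 0.1675] q7 0.22 | row cm: [-0.09  0.21  0.25] spin 0.001
```

View pics/w3.png

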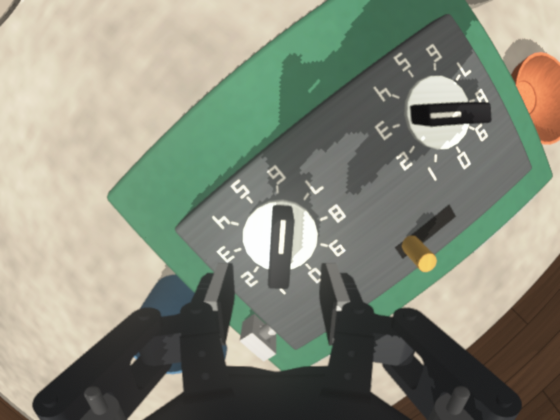

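The left pointer now sits just on the 3 side of midway between 3 and 4, which matches its catch. The right bar runs from (283,207) to (280,287), nearly in line with the fingers, with the pointer at the upper end.

```bash
python3 - <<'E'
from h import *
c=load("w3.npz")
A=fz(c,283.5,207,.173);B=fz(c,279,287,.173);print(A,B,np.hypot(*(B-A)[:2]),(A+B)/2,np.arctan2(*(A-B)[1::-1]))
V=c["pixels"].min(2);m=np.zeros((420,560),bool);m[195:278,238:322]=V[195:278,238:322]>160
cs=cv2.findContours(m.astype(np.uint8),cv2.RETR_EXTERNAL,cv2.CHAIN_APPROX_NONE)[0]
pts=np.vstack([k[:,0] for k in cs if cv2.contourArea(k)>300]);W=np.array([fz(c,*p,.145)[:2] for p in pts],np.float32);print("skirt",cv2.minEnclosingCircle(W))
delta((.5517,.0352,.112),2.30)
E
```

```text
[0.53310994 0.05698093 0.173     ] [0.56568396 0.01855879 0.173     ] 0.05037189042611336 [0.54939695 0.03776986 0.173     ] 2.2740076117958816
skirt ((0.5517998337745667, 0.0312330424785614), 0.02809460088610649)
t 13.15 psi 2.322 pos [0.5496 0.0348 0.1676] q7 0.22 | row cm: [-0.12  0.18  5.56] spin 0.022
```

```bash
python3 -m jog '[[-0.1,0.2,1,0.03],[-0.1,0.2,2.5,0.03],[-0.1,0.2,4,0.03],[-0.1,0.2,5,0.03],[-0.1,0.2,5.5,0.03],[-0.1,0.2,5.5,0.03],[-0.1,0.2,5.5,0.03]]' - 40; python3 -c "
from h import *
delta((.5517,.0352,.112),2.29)"; python3 -m jog '[[0,0,0,0],[0,0,0,0],[0,0,0,0],[0,0,0,0],[0,0,0,0],[0,0,0,0]]' 1 40; python3 t.py
```

```text
t: 13.73
eef_pos: [0.5519, 0.0349, 0.1129]
tool_rot: [0.0, 0.411, 0.912, 0.0]
contact_force: [0.0, -0.0, -0.1]
gripper_width: 0.501
grasp_force: 0.0
t 13.73 psi 2.294 pos [0.5519 0.0349 0.1129] q7 0.14 | row cm: [0.03 0.   0.09] spin 0.004
t: 14.23
eef_pos: [0.5524, 0.0345, 0.1134]
tool_rot: [0.001, 0.411, 0.911, 0.0]
contact_force: [-0.7, 0.8, 6.0]
gripper_width: 0.146
grasp_force: 42.0
t 14.23 psi 2.2936 tau [-0.067  0.033  0.045] F [-0.7  0.8  6. ] w 0.146 pos [0.5524 0.0345 0.1134]
```

```bash
python3 -m jog '[[0,0,0,0.1],[0,0,0,0.2],[0,0,0,0.28],[0,0,0,0.28]]' >/dev/null; python3 t.py &&
python3 -m jog '[[0,0,0,0.02],[0,0,0,0.02]]'>/dev/null; python3 t.py &&
python3 -m jog '[[0,0,0,0.02],[0,0,0,0.02]]'>/dev/null && python3 t.py &&
python3 -m jog '[[0,0,0,0.02],[0,0,0,0.02]]'>/dev/null && python3 t.py &&
python3 -m jog '[[0,0,0,0.02],[0,0,0,0.02]]'>/dev/null && python3 t.py &&
python3 -m jog '[[0,0,0,0.02],[0,0,0,0.02]]'>/dev/null && python3 t.py &&
python3 -m jog '[[0,0,0,0.02],[0,0,0,0.02]]'>/dev/null && python3 t.py &&
python3 -m jog '[[0,0,0,0.02],[0,0,0,0.02]]'>/dev/null && python3 t.py &&
python3 -m jog '[[0,0,0,0.02],[0,0,0,0.02]]'>/dev/null && python3 t.py &&
python3 -m jog '[[0,0,0,0.02],[0,0,0,0.02]]'>/dev/null && python3 t.py
```

```text
t 14.57 psi 2.0095 tau [-0.165  0.194 -0.026] F [-0.9  0.1  6. ] w 0.144 pos [0.5522 0.0344 0.1134]
t 14.73 psi 1.9931 tau [-0.165  0.237 -0.092] F [-1.  -1.4  6.5] w 0.142 pos [0.5522 0.0344 0.1134]
t 14.90 psi 1.9730 tau [-0.144  0.237 -0.065] F [-1.7 -1.4  5.9] w 0.142 pos [0.5522 0.0344 0.1134]
t 15.07 psi 1.9531 tau [-0.196  0.229 -0.084] F [-1.5  0.1  7.1] w 0.145 pos [0.5522 0.0344 0.1134]
t 15.23 psi 1.9330 tau [-0.127  0.229 -0.059] F [-1.1 -1.1  6.3] w 0.141 pos [0.5522 0.0344 0.1134]
t 15.40 psi 1.9131 tau [-0.184  0.327 -0.06 ] F [-1.2 -0.4  6.9] w 0.145 pos [0.5521 0.0343 0.1134]
t 15.57 psi 1.8930 tau [-0.175  0.252 -0.048] F [-1.3  0.2  7.5] w 0.143 pos [0.5521 0.0343 0.1134]
t 15.73 psi 1.8729 tau [-0.181  0.282 -0.08 ] F [-1.2 -0.7  8. ] w 0.147 pos [0.5521 0.0343 0.1134]
t 15.90 psi 1.8530 tau [-0.173  0.284 -0.013] F [-1.5 -1.2  8. ] w 0.144 pos [0.5521 0.0343 0.1134]
t 16.07 psi 1.8331 tau [-0.213  0.314 -0.045] F [-1.7 -0.2  7.7] w 0.142 pos [0.552  0.0343 0.1134]
```

```bash

python3 -m jog '[[0,0,0,0.02],[0,0,0,0.02]]'>/dev/null; python3 t.py &&
python3 -m jog '[[0,0,0,0.02],[0,0,0,0.02]]'>/dev/null && python3 t.py &&
python3 -m jog '[[0,0,0,0.02],[0,0,0,0.02]]'>/dev/null && python3 t.py &&
python3 -m jog '[[0,0,0,0.02],[0,0,0,0.02]]'>/dev/null && python3 t.py &&
python3 -m jog '[[0,0,0,0.02],[0,0,0,0.02]]'>/dev/null && python3 t.py &&
python3 -m jog '[[0,0,0,0.02],[0,0,0,0.02]]'>/dev/null && python3 t.py &&
python3 -m jog '[[0,0,0,0.02],[0,0,0,0.02]]'>/dev/null && python3 t.py &&
python3 -m jog '[[0,0,0,0.02],[0,0,0,0.02]]'>/dev/null && python3 t.py &&
python3 -m jog '[[0,0,0,0.02],[0,0,0,0.02]]'>/dev/null && python3 t.py &&
python3 -m jog '[[0,0,0,0.02],[0,0,0,0.02]]'>/dev/null && python3 t.py
```

```text
t 16.23 psi 1.8131 tau [-0.201  0.347 -0.012] F [-1.2 -0.4  7.1] w 0.143 pos [0.5521 0.0343 0.1134]
t 16.40 psi 1.7931 tau [-0.143  0.385  0.026] F [-0.9 -0.4  7.5] w 0.144 pos [0.552  0.0343 0.1134]
t 16.57 psi 1.7731 tau [-0.192  0.377 -0.029] F [-1.1 -1.6  6.6] w 0.145 pos [0.552  0.0343 0.1134]
t 16.73 psi 1.7530 tau [-0.197  0.347 -0.03 ] F [-0.7 -1.1  6.9] w 0.144 pos [0.552  0.0343 0.1134]
t 16.90 psi 1.7330 tau [-0.149  0.386 -0.045] F [-0.9 -0.5  7.9] w 0.143 pos [0.552  0.0343 0.1134]
t 17.07 psi 1.7130 tau [-0.212  0.377 -0.058] F [-2.7 -0.8  7.8] w 0.146 pos [0.552  0.0343 0.1134]
t 17.23 psi 1.6929 tau [-0.199  0.408 -0.07 ] F [-1.8 -0.7  6.7] w 0.148 pos [0.552  0.0343 0.1134]
t 17.40 psi 1.6730 tau [-0.216  0.361 -0.027] F [-1.6 -0.6  7.5] w 0.146 pos [0.5519 0.0343 0.1134]
t 17.57 psi 1.6530 tau [-0.226  0.429 -0.075] F [-1.9 -1.1  7.8] w 0.140 pos [0.5519 0.0343 0.1134]
t 17.73 psi 1.6330 tau [-0.206  0.379 -0.07 ] F [-2.1 -0.8  7.8] w 0.141 pos [0.5519 0.0343 0.1134]
```

```bash

python3 -m jog '[[0,0,0,0.02],[0,0,0,0.02]]'>/dev/null; python3 t.py &&
python3 -m jog '[[0,0,0,0.02],[0,0,0,0.02]]'>/dev/null && python3 t.py &&
python3 -m jog '[[0,0,0,0.02],[0,0,0,0.02]]'>/dev/null && python3 t.py &&
python3 -m jog '[[0,0,0,0.02],[0,0,0,0.02]]'>/dev/null && python3 t.py &&
python3 -m jog '[[0,0,0,0.02],[0,0,0,0.02]]'>/dev/null && python3 t.py &&
python3 -m jog '[[0,0,0,0.02],[0,0,0,0.02]]'>/dev/null && python3 t.py &&
python3 -m jog '[[0,0,0,0.02],[0,0,0,0.02]]'>/dev/null && python3 t.py &&
python3 -m jog '[[0,0,0,0.02],[0,0,0,0.02]]'>/dev/null && python3 t.py &&
python3 -m jog '[[0,0,0,0.02],[0,0,0,0.02]]'>/dev/null && python3 t.py
```

```text
t 17.90 psi 1.6130 tau [-0.209  0.414 -0.057] F [-1.9 -1.8  7.1] w 0.144 pos [0.5519 0.0343 0.1134]
t 18.07 psi 1.5931 tau [-0.244  0.398  0.029] F [-1.8 -1.5  8. ] w 0.143 pos [0.5519 0.0343 0.1134]
t 18.23 psi 1.5730 tau [-0.257  0.428  0.005] F [-2.7 -0.2  8.1] w 0.143 pos [0.5518 0.0343 0.1134]
t 18.40 psi 1.5531 tau [-0.164  0.473 -0.015] F [-2.9 -0.5  8.2] w 0.141 pos [0.5518 0.0343 0.1134]
t 18.57 psi 1.5331 tau [-0.225  0.455 -0.023] F [-1.3 -0.7  7.8] w 0.140 pos [0.5518 0.0343 0.1134]
t 18.73 psi 1.5134 tau [-0.125  0.498  0.079] F [-2.2 -0.8  7.6] w 0.145 pos [0.5518 0.0343 0.1134]
t 18.90 psi 1.4937 tau [0.037 0.518 0.312] F [-2.4 -1.4  7.8] w 0.142 pos [0.5518 0.0343 0.1134]
STOP
```

The right dial met its stop at ψ ≈ 1.515. As with the left, I'll check the other side, then centre it.

```bash
python3 -m jog '[[0,0,0,-0.08],[0,0,0,-0.14],[0,0,0,-0.14]]'>/dev/null; python3 t.py && python3 -m jog '[[0,0,0,-0.02],[0,0,0,-0.02]]'>/dev/null; python3 t.py && python3 -m jog '[[0,0,0,-0.02],[0,0,0,-0.02]]'>/dev/null; python3 t.py && python3 -m jog '[[0,0,0,-0.02],[0,0,0,-0.02]]'>/dev/null && python3 t.py && python3 -m jog '[[0,0,0,-0.015],[0,0,0,-0.015]]'>/dev/null && python3 t.py;python3 -m jog '[[0,0,0,0]]'>/dev/null; python3 t.py
```

```text
t 19.15 psi 1.6373 tau [-0.181  0.477  0.022] F [-1.3 -1.1  8.8] w 0.148 pos [0.5519 0.0343 0.1134]
t 19.32 psi 1.6548 tau [-0.186  0.397  0.011] F [-1.9 -0.2  8.5] w 0.144 pos [0.5519 0.0343 0.1134]
t 19.48 psi 1.6746 tau [-0.318  0.425 -0.164] F [-2.3 -1.5  7.1] w 0.143 pos [0.5519 0.0343 0.1134]
t 19.65 psi 1.6941 tau [-0.316  0.444 -0.292] F [-2.1 -0.5  8. ] w 0.143 pos [0.5519 0.0342 0.1134]
STOP
t 19.73 psi 1.6934 tau [-0.367  0.479 -0.239] F [-2.5 -0.1  7.7] w 0.142 pos [0.5519 0.0342 0.1134]
STOP
```

Both stops are found, so the right dial has caught. I'll centre it, release and lift, then go to the post.

```bash
python3 -m jog '[[0,0,0,0.05],[0,0,0,0.1],[0,0,0,0.1]]'>/dev/null; python3 t.py; python3 -m jog '[[0,0,0,0],[0,0,0,0],[0,0,0,0],[0,0,0,0],[0,0,-1.5,0],[0,0,-3.5,0],[0,0,-5,0],[0,0,-5,0],[0,0,-5,0]]' 0; python3 -c "
from h import *
delta((.6273,.0936,.165),1.438)"
```

```text
t 19.98 psi 1.5914 tau [-0.215  0.432 -0.054] F [-1.6 -0.8  6.6] w 0.150 pos [0.5519 0.0343 0.1134]
t: 20.73
eef_pos: [0.5521, 0.0344, 0.163]
tool_rot: [0.001, 0.699, 0.715, 0.0]
contact_force: [-0.3, 0.6, 0.0]
gripper_width: 0.499
grasp_force: 0.0
t 20.73 psi 1.594 pos [0.5521 0.0344 0.163 ] q7 -0.43 | row cm: [ 5.75  7.65 -0.2 ] spin 0.156
```

```bash
python3 -m jog '[[2,2.6,-0.2,0.05],[4,5.2,-0.2,0.1],[5.8,7.6,-0.2,0.16],[5.8,7.6,-0.2,0.16],[5.8,7.6,-0.2,0.16],[5.8,7.6,-0.2,0.16],[5.8,7.6,-0.2,0.16]]'
python3 - <<'E'
from h import *
from station import bot
delta((.6273,.0936,.113),1.438)
c=bot.read_camera("wrist");cv2.imwrite("pics/w4.png",c["pixels"][:,:,::-1]);np.savez("w4.npz",**c)
hsv=cv2.cvtColor(c["pixels"],cv2.COLOR_RGB2HSV);m=cv2.inRange(hsv,(12,120,90),(28,255,255));m[:,:150]=0;m[:,420:]=0
m,s,ce=big(m>0);print(s,ce,fz(c,*ce,.165))
E
```

```text
t: 21.32
eef_pos: [0.6253, 0.0929, 0.1637]
tool_rot: [-0.0, 0.754, 0.657, -0.001]
contact_force: [-0.8, -0.5, 0.3]
gripper_width: 0.504
grasp_force: 0.0
t 21.32 psi 1.433 pos [0.6253 0.0929 0.1637] q7 -0.67 | row cm: [0.1  0.19 5.07] spin -0.005
[269 224  23  39 714] [279.48319328 243.79971989] [0.62771466 0.09659254 0.165     ]
```

View pics/w4.png

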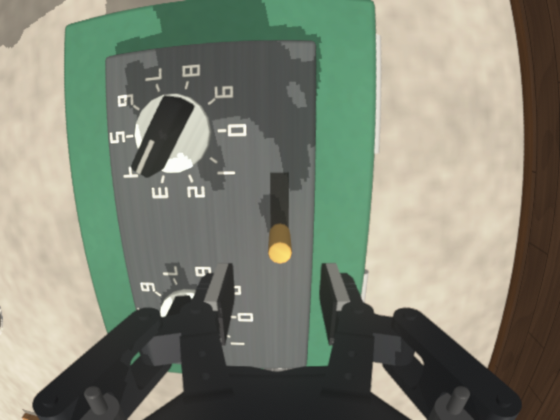

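The post top is at (280,253), centred between the open fingers, with its slot running up the picture towards box left. The left pointer looks nearer to 4 than I expected, so I'll measure that dial's angle before going on.

```bash
python3 - <<'E'
from h import *
c=load("w4.npz");yaw=-.1323
A=fz(c,177.5,99,.173);B=fz(c,147,173,.173);d=(B-A)[:2];print(A,B,np.hypot(*d),"dial",(-(np.arctan2(d[1],d[0])-yaw))%6.283)
print("post",fz(c,280,253,.170), "expected left psi",np.arctan2(-d[1],-d[0]))
E
```

```text
[0.58674592 0.1864875  0.173     ] [0.56173959 0.15065925 0.173     ] 0.04369187395874192 dial 2.047845394178319
post [0.62749326 0.09297761 0.17      ] expected left psi 0.9614472594114746
```

The left dial reads 2.05 rad, inside its catch window. Next I descend, grip the post and slide it along box +y. The tool's x axis points that way.

```bash
python3 -m jog '[[0.05,0.2,1,0],[0.05,0.2,2.5,0],[0.05,0.2,4,0],[0.05,0.2,5,0],[0.05,0.2,5,0],[0.05,0.2,5,0]]' - 40; python3 -m jog '[[0,0,0,0],[0,0,0,0],[0,0,0,0],[0,0,0,0],[0,0,0,0],[0,0,0,0]]' 1 40; python3 t.py; python3 -m jog '[[0.3,0,0,0],[0.6,0,0,0],[0.6,0,0,0]]' ; python3 t.py
```

```text
t: 21.87
eef_pos: [0.6279, 0.0939, 0.114]
tool_rot: [-0.0, 0.754, 0.657, -0.001]
contact_force: [1.0, 0.4, 0.6]
gripper_width: 0.498
grasp_force: 0.0
t: 22.37
eef_pos: [0.6274, 0.0948, 0.1156]
tool_rot: [-0.0, 0.754, 0.657, -0.001]
contact_force: [-4.8, 0.1, 5.0]
gripper_width: 0.149
grasp_force: 39.1
t 22.37 psi 1.4342 tau [0.011 1.193 0.038] F [-4.8  0.1  5. ] w 0.149 pos [0.6274 0.0948 0.1156]
t: 22.62
eef_pos: [0.6281, 0.1005, 0.1156]
tool_rot: [-0.0, 0.754, 0.657, -0.001]
contact_force: [-5.9, -0.5, 5.4]
gripper_width: 0.144
grasp_force: 39.2
t 22.62 psi 1.4343 tau [-0.166  1.295 -0.071] F [-5.9 -0.5  5.4] w 0.144 pos [0.6281 0.1005 0.1156]
```

```bash
python3 -m jog '[[0.5,0,0,0],[1,0,0,0],[1.5,0,0,0],[1.9,0,0,0],[2.2,0,0,0],[2.2,0,0,0]]'; python3 -m jog '[[0.1,0,0,0],[0.1,0,0,0]]'; python3 t.py; python3 -m jog '[[0.1,0,0,0],[0.1,0,0,0]]'; python3 t.py
python3 -m jog '[[0.1,0,0,0],[0.1,0,0,0]]'; python3 t.py
```

```text
t: 23.12
eef_pos: [0.6311, 0.1227, 0.1157]
tool_rot: [-0.0, 0.754, 0.657, -0.001]
contact_force: [-5.2, -0.4, 5.7]
gripper_width: 0.141
grasp_force: 39.2
t: 23.28
eef_pos: [0.6311, 0.1232, 0.1157]
tool_rot: [-0.0, 0.754, 0.657, -0.001]
contact_force: [-5.5, -1.6, 6.3]
gripper_width: 0.145
grasp_force: 39.3
t 23.28 psi 1.4342 tau [-0.292  1.355  0.005] F [-5.5 -1.6  6.3] w 0.145 pos [0.6311 0.1232 0.1157]
t: 23.45
eef_pos: [0.6312, 0.1239, 0.1156]
tool_rot: [-0.0, 0.754, 0.657, -0.001]
contact_force: [-5.6, -1.8, 6.3]
gripper_width: 0.146
grasp_force: 39.4
t 23.45 psi 1.4339 tau [-0.331  1.417  0.014] F [-5.6 -1.8  6.3] w 0.146 pos [0.6312 0.1239 0.1156]
t: 23.62
eef_pos: [0.6313, 0.1245, 0.1156]
tool_rot: [0.0, 0.754, 0.657, -0.001]
contact_force: [-7.3, -2.2, 6.5]
gripper_width: 0.144
grasp_force: 39.4
t 23.62 psi 1.4337 tau [-0.519  1.471  0.019] F [-7.3 -2.2  6.5] w 0.144 pos [0.6313 0.1245 0.1156]
```

```bash
python3 -m jog '[[0.1,0,0,0],[0.2,0,0,0],[0.2,0,0,0]]'>/dev/null; python3 t.py; python3 -m jog '[[0.1,0,0,0],[0.2,0,0,0],[0.2,0,0,0]]'>/dev/null; python3 t.py
```

```text
t 23.87 psi 1.4325 tau [-1.364  1.852  0.012] F [-8.2 -6.4  9.4] w 0.144 pos [0.6312 0.1244 0.1156]
t 24.12 psi 1.4312 tau [-2.196  2.315  0.044] F [-10.5  -9.9  12.9] w 0.143 pos [0.6312 0.1243 0.1156]
```

At the stop: about 29.9 mm of travel, and the force is climbing. I'll ease off, open, lift and check.

```bash
python3 -m jog '[[-0.2,0,0,0],[-0.4,0,0,0],[-0.4,0,0,0]]'>/dev/null; python3 t.py; python3 -m jog '[[0,0,0,0],[0,0,0,0],[0,0,0,0],[0,0,0,0],[0,0,0,0],[0,0,-1.5,0],[0,0,-3.5,0],[0,0,-6,0],[0,0,-9,0],[0,0,-12,0],[0,0,-12,0],[0,0,-12,0]]' -0.2
python3 - <<'E'
from h import *
from station import bot
c=bot.read_camera("wrist");cv2.imwrite("pics/w5.png",c["pixels"][:,:,::-1])
hsv=cv2.cvtColor(c["pixels"],cv2.COLOR_RGB2HSV);m=cv2.inRange(hsv,(12,120,90),(28,255,255));m[:,:150]=0;m[:,420:]=0
m,s,ce=big(m>0);p=fz(c,*ce,.165)[:2];d=p-[.6275,.0935];print(s,ce,p,"travel",d@[.132,.991],"across",d@[.991,-.132])
s=bot.read_camera("side");cv2.imwrite("pics/s5.png",s["pixels"][:,:,::-1])
E
```

```text
t 24.37 psi 1.4335 tau [-0.479  1.372 -0.056] F [-6.2 -3.3  5.8] w 0.148 pos [0.6313 0.1245 0.1157]
t: 25.37
eef_pos: [0.6339, 0.1257, 0.2368]
tool_rot: [0.001, 0.754, 0.657, 0.002]
contact_force: [-0.7, 0.1, -1.1]
gripper_width: 0.602
grasp_force: 0.0
[265 201  17  26 344] [273.25290698 214.0755814 ] [0.63148268 0.12488289] travel 0.0316261532798504 across -0.0001957092693739304
```

View pics/w5.png

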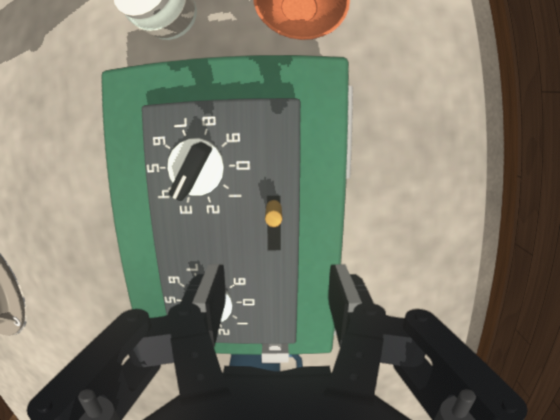

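View pics/s5.png

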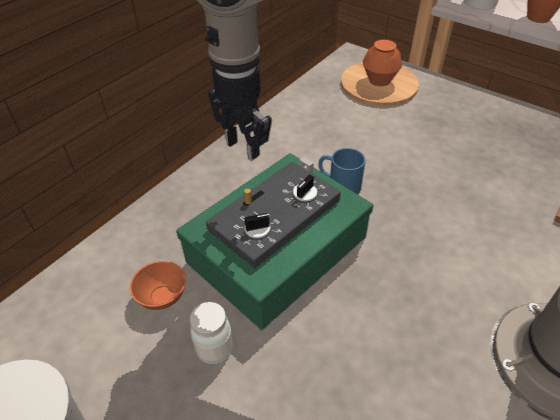

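The wrist view shows the post at (273,214), at the left end of its slot, and I measure about 30 mm of travel. The side view shows the gripper clear of everything and the mug, jar and bowl in their original places. Handing in.

```bash
python3 -c "
from station import bot
print(bot.hand_in())"
```

```text
the job is handed in; nothing more can be done
None
```

I handed the job in at about 25 s: both dials have caught, the left near 3 and the right near 7, and the bolt is drawn fully left to its stop and released. The mug, jar and bowl stand where they were.

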